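# Shift the wind box lever into the third slot

## Task

Set the reed-testing wind box to its third pressure: with the fingertips, push the black-knobbed lever along its H-shaped gate to the middle channel, across to the right-hand side, then forward into the third slot (the one with three yellow dots) until it is fully home. Only push it gently with the fingers, without gripping the lever or knob, then leave it there and back away; do not disturb the reed-plate stand, the comb, the file or the bench block.

Things in the scene. Friction and masses are not known exactly. Their poses are not given: they have to be found in the camera images.
- wind_box: Green box fixed to the counter, 99 mm high, from x = -85 to +135 and y = -85 to +85 mm in its own frame; a 120 mm square steel gate plate in its top, a flat black pad at the far end. Origin on the counter below the gate's centre. Its x is 'forward' (away from the robot, turned up to 0.4 rad), y is left, -y right.
- gate_centre (a point): Centre of the H gate, at the plate's top face, 100 mm above the counter; axes as the wind box. The H: two columns, 18 mm wide, run along x at y = +28 mm (left) and -28 mm (right) and end at x = +33 and -33 mm; the middle channel joins them along y at x = 0. Slot 1 is forward left, 2 back left, 3 forward right, 4 back right; one to four yellow dots lie past each slot's end.
- third_slot_end (a point): Where the lever's stem passes the plate's top face when it is at the end of the third slot (x = +28, y = -28 mm from gate_centre).
- lever: Steel stem, 10 mm diameter, that stands up through the gate, with a round black knob. Origin at the pivot, 20 mm above the counter under the gate's centre; z runs up the stem. 2 to 3 N sideways at the knob move it; friction keeps it where it is left. The gate's edges stop the stem, so it can only follow the H.
- knob_centre (a point): Centre of the knob (ball of 34 mm diameter), 145 mm from the pivot along the stem, so 165 mm above the counter when upright; at the end of a slot it stands about 46 mm forward or back and 46 mm left or right of the gate's centre and about 150 mm above the counter.
- lever_forward (a joint): Tilt of the lever about the box's y axis (rad): 0 in the middle channel, positive forward (box +x), about +0.34 at the end of a forward slot and -0.34 at the end of a back slot (hard stops). At the start it may be anywhere between -0.31 and +0.31. The stem goes into the middle channel freely within about +-0.05 of 0.
- lever_across (a joint): Tilt of the lever sideways (rad): about -0.34 in the left column (where it starts), 0 in the middle, about +0.34 in the right column (0.30 to 0.38, as the slot has some play); positive to the right (box -y).
- plate_stand: Loose maple stand, 60 x 80 mm, 34 mm high, holding three brass reed plates on end, 105 mm high in all. Origin at the centre of its underside. Bystander.
- comb: Loose red plastic harmonica comb, 104 x 27 x 8 mm, lying flat. Origin at the centre of its underside, long along x. Bystander.
- tuning_file: Loose small nickel file with a dark wooden handle, 150 mm long along x, 11 mm wide, 10 mm high. Origin near its middle on the counter. Bystander.
- bench_block: Loose squat steel bench block, 60 x 60 x 35 mm. Origin at the centre of its underside. Bystander.

How it is judged:
By the outcome, as a careful person would: the job done as asked, in the order asked, and still so for the second after the job is handed in, with the robot touching nothing.
It also fails if it takes over 48 s, if anything falls off the work surface, if the arm or the gripper's body presses on something with over 40 N, if the wrist force passes 120 N, or if a joint passes its speed limit or range.

## Robot

A 6-joint arm with a two-finger parallel gripper is mounted at the origin on the work surface. World frame = base frame: x ahead of the robot, y to its left, z up, the work surface at z = 0. Lengths are in m, angles in rad, forces in N, time in s.
With the tool pointing down it reaches from about 0.375 to 0.925 m from the base axis. Payload 5.7 kg.
Tool frame: the origin (TCP) lies at the very end of the fingers, on their centre line; the grasp point (between the pads) lies manip.grip_depth behind it (manip.grip_depth is the distance from the TCP to the grasp point, in m); x points along the fingers, z is the direction in which the jaws open and shut, and the axes are right-handed (so a half turn about x gives the same grasp; the last joint's range is limited). The gripper opens to 85 mm and grips with 20 to 120 N. Pads are 22 mm wide; open, the fingers measure 114 mm over their backs; the gripper's body (76 mm by 85 mm) begins 54 mm behind the grasp point. The pads swing forward as they close: fully open they stand 13 mm farther back than shut.
Start: joints at [1.042, 0.359, 1.51, -0, 1.272, -0.115], TCP at [0.241, 0.549, 0.201] pointing down, gripper open.
Joint ranges: [-2.97, 2.97], [-1.01, 2.36], [0.21, 2.38], [-0.96, 4.11], [0.2, 2.71], [-2.98, 2.98]. Speed limits (rad/s): [2.39, 2.39, 3.14, 3.14, 3.14, 3.14].

## Interface

Orientations are given as a 3x3 rotation matrix whose columns are the frame's x, y, z axes.
In Python, from cell import manip gives the robot as it stands. The module is installed in compiled form; this text tells all that it offers.
- The arm moves only by the shell command python3 -m handwheel 'ROWS' [FORCE]. ROWS is JSON, a list that holds one entry, the list of rows, each a list of 7 numbers: the shift along the tool's x, y, z in cm, then the turn, a rotation vector about the tool's x, y, z in rad, then the closure, from 0 (fully open) to 1 (shut). A call has 1 to 12 rows; each row shifts and turns the commanded pose from where the row before left it, along the tool's axes as they then stand; what a row does not reach is not made up. A row lasts 1/8 s, in which the tool goes at most 62.5 mm and 10.7 degrees, less where a joint would pass 70% of its speed; a pose out of reach is approached as far as the arm can. A call is refused whole if a number of a shift passes 6.25 or a number of a turn 0.188, either way. A call with a gripper value outside its range is refused whole. The fingers move at their own pace and stop on an object; FORCE is the grip in N (left out, the last holds). Time passes only in rows, so rows that do not move let the fingers close. It gives the time, the measured TCP pose, the force and the opening at its end, in the units of the state.
- manip.state(): the state, without advancing time (a new reading comes with each control period).
- manip.capture(name): name is "scene" or "top" or "wrist"; returns a dict with "img" (384x512x3 uint8, blue, green, red), "intrinsics" (3x3 intrinsics, pixels), "k1" (the pictures are not rectified: a ray, as slopes to the right and down, at radius r is drawn at 1 + k1 r^2 times it, then the intrinsics apply), "rvec" (rotation vector, rad) and "tvec" (3), from world to camera coordinates, as OpenCV has them. Camera axes: x right, y down, z forward; pixel columns grow to the right and rows downward; lengths in m; the calibration is good to about 2 mm. A picture is of the moment at which its call begins. There is no depth.
- manip.close_job(): hands the job in, once; it reports no verdict.
The state is a dict: "t": time; "q": joint angles; "dq": joint speeds; "effort": joint torques, N m; "position": TCP position; "ee_rot": TCP orientation; "force": force on the tool from outside, world axes, zero at the start; "ft_torque": the same for the moment, N m; "grip_width": finger opening in m.
Only numpy, scipy, OpenCV 4.12 (cv2) and the standard library are available. Lean on these libraries where they do the work, as an engineer would, in place of code of your own. Each camera call takes 0.05 s, during which the arm holds its last target.

## Working session

There is one attempt and no reset: what is moved stays moved. The work goes in short steps, Python scripts to look and compute and a shell command to move; the robot and the scene stay as the last step left them, time stands still between calls to the robot, and variables do not carry over. Pictures are saved under pics/ and viewed, and the job is handed in when it is done.

```bash
mkdir -p pics
cat > h.py <<'E'
import cv2,numpy as np
from cell import manip
def cap(n,f):
    c=manip.capture(n); cv2.imwrite('pics/'+f,c['img']); return c
def ray(c,u,v):
    K=np.array(c['intrinsics']);x=(u-K[0,2])/K[0,0];y=(v-K[1,2])/K[1,1]
    k=c['k1'];rd=np.hypot(x,y);r=rd
    for _ in range(50): r=rd/(1+k*r*r)
    s=r/rd if rd>0 else 1
    R=cv2.Rodrigues(np.array(c['rvec'],float))[0];t=np.array(c['tvec'],float).ravel()
    d=R.T@np.array([x*s,y*s,1]);o=-R.T@t
    return o,d/np.linalg.norm(d)
def onz(c,u,v,z):
    o,d=ray(c,u,v);return o+d*(z-o[2])/d[2]
def proj(c,p):
    R=cv2.Rodrigues(np.array(c['rvec'],float))[0];t=np.array(c['tvec'],float).ravel()
    q=R@np.array(p)+t;x,y=q[0]/q[2],q[1]/q[2];f=1+c['k1']*(x*x+y*y)
    K=np.array(c['intrinsics']);return np.array([K[0,0]*x*f+K[0,2],K[1,1]*y*f+K[1,2]])
def tri(rs):
    A=0;b=0
    for o,d in rs:
        P=np.eye(3)-np.outer(d,d);A=A+P;b=b+P@o
    p=np.linalg.solve(A,b);return p,[np.linalg.norm((np.eye(3)-np.outer(d,d))@(p-o)) for o,d in rs]
E
python3 - <<'E'
from h import *
np.set_printoptions(precision=4,suppress=True)
for n in('scene','top','wrist'):
    c=cap(n,n+'0.png');R=cv2.Rodrigues(np.array(c['rvec'],float))[0];print(n,-R.T@np.array(c['tvec']).ravel(),c['k1'])
print(manip.state(),manip.grip_depth)
E
```

```text
scene [ 0.8358 -0.3048  0.6877] -0.044847146968561964
top [0.4097 0.0236 0.9158] -0.07208963814760556
wrist [0.1801 0.5758 0.3738] -0.042038220655358706
{'t': 0.15, 'q': array([ 1.0419,  0.3594,  1.5113, -0.    ,  1.2725, -0.1151]), 'dq': array([ 0.0006, -0.0021, -0.0039,  0.0001, -0.0001,  0.0008]), 'effort': array([ -0.0001, -52.8037, -27.8927,  -0.0004,   0.0083,   0.    ]), 'position': array([0.2409, 0.5488, 0.2002]), 'ee_rot': array([[-0.0008, -0.9156,  0.4021],
       [-0.0013,  0.4021,  0.9156],
       [-1.    ,  0.0002, -0.0015]]), 'force': array([0.004 , 0.161 , 0.4033]), 'ft_torque': array([ 0.0237,  0.0117, -0.0066]), 'grip_width': 0.08552342886596197} 0.0187
```

View pics/scene0.png

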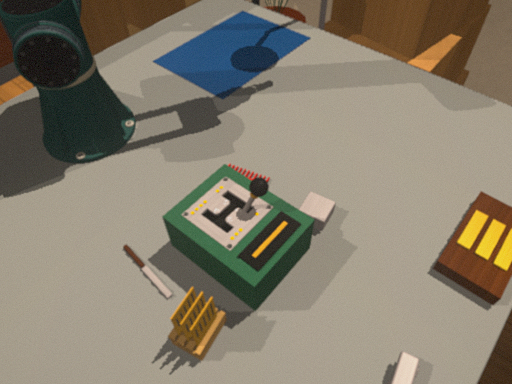

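View pics/top0.png

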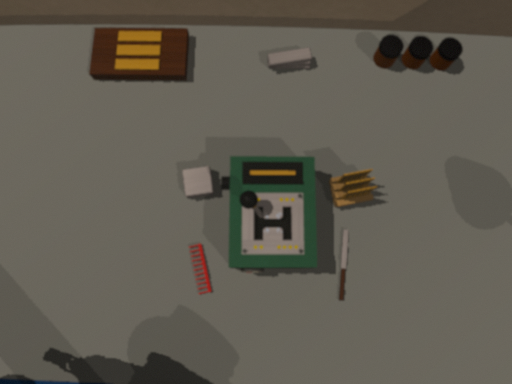

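View pics/wrist0.png

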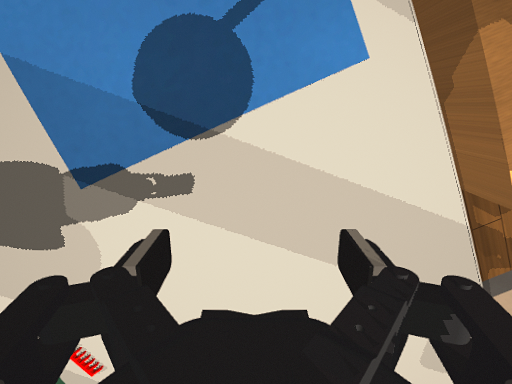

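The scene and top pictures show the green box near top pixel (273,212). The knob is at top (249,199) and scene (259,187), in the forward-left column. The stand is to the right of the box, the comb and block to the left.

Run:
```python
from h import *
a=cv2.imread('pics/top0.png')[145:285,170:390];a=cv2.resize(a,None,fx=3.6,fy=3.6,interpolation=cv2.INTER_CUBIC);cv2.imwrite('pics/topz.png',a)
a=cv2.imread('pics/scene0.png')[150:310,150:350];a=cv2.resize(a,None,fx=3.7,fy=3.7,interpolation=cv2.INTER_CUBIC);cv2.imwrite('pics/scenez.png',a)
```

```text
(no output)
```

View pics/topz.png

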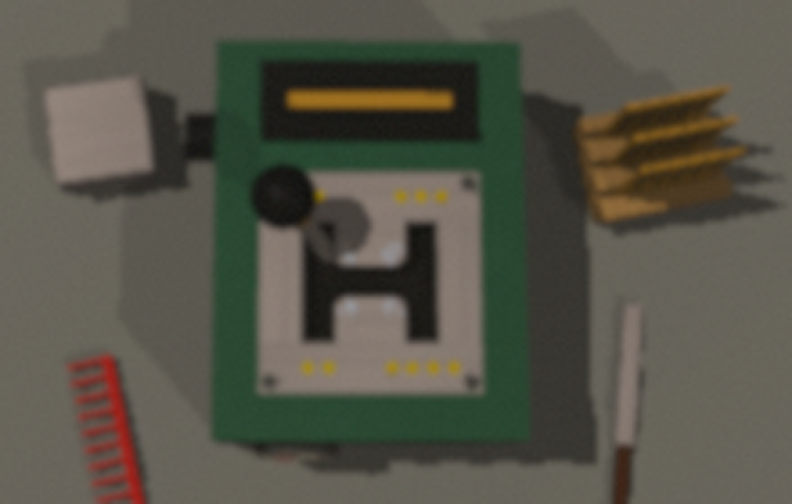

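View pics/scenez.png

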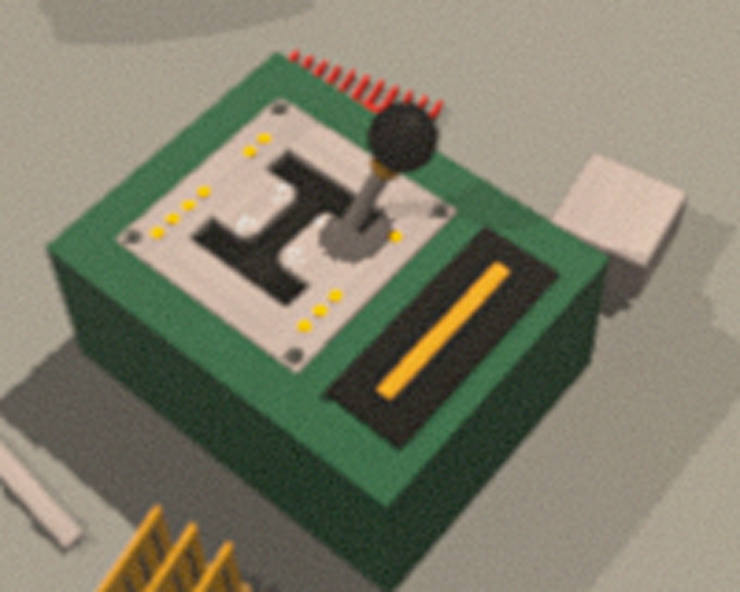

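```bash
cat >> h.py <<'E'
def T(p): return (170+(p[0]+.5)/3.6-.5,145+(p[1]+.5)/3.6-.5)
def S(p): return (150+(p[0]+.5)/3.7-.5,150+(p[1]+.5)/3.7-.5)
E
python3 - <<'E'
from h import *
np.set_printoptions(precision=4,suppress=True)
t=manip.capture('top');s=manip.capture('scene')
P=[onz(t,*T(p),.1) for p in [(258,172),(482,171),(485,394),(257,395)]]
Q=[onz(s,*S(p),.1) for p in [(457,210),(297,372),(117,239),(280,98)]]
for X in(P,Q):
    X=np.array(X);print(X[:,:2].tolist(),X.mean(0),[np.linalg.norm(X[i]-X[i-1]) for i in range(4)])
    f=X[0]+X[1]-X[2]-X[3];l=X[0]+X[3]-X[1]-X[2];print(np.arctan2(f[1],f[0]),np.arctan2(-l[0],l[1]))
B=np.array([onz(t,*T(p),.099) for p in [(218,42),(520,42),(529,440),(211,440)]]);print(B,[np.linalg.norm(B[i]-B[i-1]) for i in range(4)])
k,e=tri([ray(t,*T((283,196))),ray(s,*S((403,138)))]);print('knob',k,e)
E
```

```text
[[0.5664875695589913, 0.049597214639842464], [0.5690385155471694, -0.07347476363889352], [0.44743917174325004, -0.07434298124988638], [0.44543990952227297, 0.04754823925710715]] [ 0.5071 -0.0127  0.1   ] [np.float64(0.12106500031174981), np.float64(0.1230984125116009), np.float64(0.12160244329520616), np.float64(0.12190761537374417)]
0.012021794672273073 0.01857293265177424
[[0.5662175103310315, 0.04869845342688184], [0.568167090621557, -0.07116958344858346], [0.4484374281009658, -0.07258901350078542], [0.4470494685087575, 0.04672860755141983]] [ 0.5075 -0.0121  0.1   ] [np.float64(0.11918432147110762), np.float64(0.11988389019249882), np.float64(0.11973807610350082), np.float64(0.1193256934837894)]
0.01418619141710898 0.013952857049540211
[[ 0.6402  0.0736  0.099 ]
 [ 0.6433 -0.0956  0.099 ]
 [ 0.4233 -0.0979  0.099 ]
 [ 0.4214  0.0715  0.099 ]] [np.float64(0.21876581973054143), np.float64(0.1691861520168585), np.float64(0.22002220733478894), np.float64(0.16941969088768905)]
knob [0.5439 0.0346 0.1521] [np.float64(0.0003673966534337015), np.float64(0.0003673966534336992)]
```

```bash
python3 -m handwheel '[[[-1,0,0,-0.143,0,0,1],[-1,0,0,-0.143,0,0,1],[-1,0,0,-0.142,0,0,1],[0,0,0,0,0,0,1]]]' 20
cat > st.py <<'E'
from h import *
import sys
np.set_printoptions(precision=4,suppress=True)
s=manip.state();yaw=.014;c,n=np.cos(yaw),np.sin(yaw)
g=np.array([.507,-.0123,0]);R=np.array([[c,-n,0],[n,c,0],[0,0,1]])
p=s['position'];print('t',s['t'],'pos',p,'box',R.T@(p-g),'F',s['force'],'w',s['grip_width'])
if len(sys.argv)>1:
    tgt=g+R@np.array([float(a)/1000 for a in sys.argv[1:4]])
    print('local cm',s['ee_rot'].T@(tgt-p)*100);print(s['ee_rot'])
E
python3 st.py 80 47 230
```

```text
t: 0.75
position: [0.2415, 0.5498, 0.2315]
ee_rot: [[0.001, -1.0, -0.013], [0.001, -0.013, 1.0], [-1.0, -0.001, 0.001]]
force: [-0.2, -0.2, -0.4]
grip_width: 0.0124
t 0.75 pos [0.2415 0.5498 0.2315] box [-0.2576  0.5658  0.2315] F [-0.2347 -0.2259 -0.4035] w 0.012367851264532837
local cm [  0.1145 -33.8141 -51.8421]
[[ 0.0008 -0.9999 -0.0129]
 [ 0.0013 -0.0129  0.9999]
 [-1.     -0.0008  0.0013]]
```

```bash
python3 -m handwheel '[[[0,-2,-3,0,0,0,1],[0,-3,-4.6,0,0,0,1],[0,-3.2,-4.9,0,0,0,1],[0,-3.2,-4.9,0,0,0,1],[0,-3.2,-4.9,0,0,0,1],[0,-3.2,-4.9,0,0,0,1],[0,-3.2,-4.9,0,0,0,1],[0,-3.2,-4.9,0,0,0,1],[0,-3.2,-4.9,0,0,0,1],[0,-3.2,-4.9,0,0,0,1],[0,-3.2,-4.9,0,0,0,1],[0,0,0,0,0,0,1]]]'; python3 st.py 80 47 135
```

```text
t: 2.25
position: [0.5887, 0.0335, 0.2301]
ee_rot: [[0.001, -1.0, -0.007], [-0.001, -0.007, 1.0], [-1.0, -0.001, -0.001]]
force: [-0.1, 0.4, -0.1]
grip_width: 0.0001
t 2.25 pos [0.5887 0.0335 0.2301] box [0.0823 0.0446 0.2301] F [-0.0569  0.4131 -0.1156] w 8.702095094489422e-05
local cm [9.5061 0.2363 0.2492]
[[ 0.0006 -1.     -0.0065]
 [-0.0013 -0.0065  1.    ]
 [-1.     -0.0005 -0.0013]]
```

```bash
python3 -m handwheel '[[[2,0,0.1,0,0,0,1],[2.5,0,0.1,0,0,0,1],[2.5,0,0,0,0,0,1],[1.5,0,0,0,0,0,1],[1,0,0,0,0,0,1],[0,0,0,0,0,0,1]]]'; python3 st.py 60 47 135
python3 - <<'E'
from h import *
cap('scene','s1.png');cap('top','t1.png')
a=cv2.imread('pics/s1.png')[100:320,130:350];cv2.imwrite('pics/s1z.png',cv2.resize(a,None,fx=2.7,fy=2.7))
E
```

```text
t: 3.0
position: [0.5861, 0.0394, 0.1355]
ee_rot: [[-0.001, -1.0, -0.014], [0.0, -0.014, 1.0], [-1.0, 0.001, 0.0]]
force: [0.2, -0.2, 0.4]
grip_width: -0.0003
t 3.0 pos [0.5861 0.0394 0.1355] box [0.0798 0.0506 0.1355] F [ 0.2219 -0.2035  0.3688] w -0.0002883574502019528
local cm [ 0.0492  1.9846 -0.3616]
[[-0.001  -0.9999 -0.0139]
 [ 0.     -0.0139  0.9999]
 [-1.      0.001   0.    ]]
```

View pics/s1z.png

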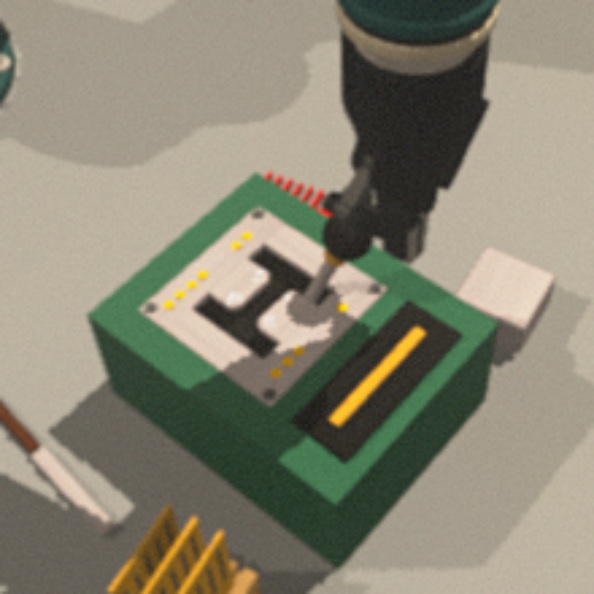

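View pics/t1.png

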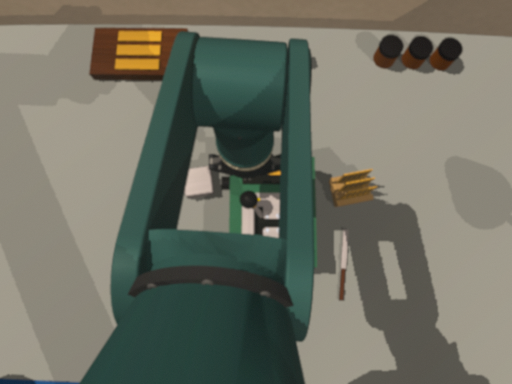

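The gripper stands just in front of the knob (knob at zoom (347,237), fingertips at (410,240)), clear of it and of the block. Next I push it back gently.

```bash
python3 -m handwheel '[[[0,0.5,-0.35,0,0,0,1],[0,0.5,0,0,0,0,1],[0,0.5,0,0,0,0,1],[0,0.5,0,0,0,0,1]]]'; python3 -m handwheel '[[[0,0.4,0,0,0,0,1],[0,0.4,0,0,0,0,1],[0,0.4,0,0,0,0,1],[0,0.4,0,0,0,0,1],[0,0.4,0,0,0,0,1],[0,0,0,0,0,0,1]]]'; python3 st.py 28 47 135;python3 - <<'E'
from h import *
cap('scene','s2.png');cap('top','t2.png')
a=cv2.imread('pics/s2.png')[150:310,150:350];b=cv2.imread('pics/t2.png')[145:285,170:390]
cv2.imwrite('pics/s2z.png',cv2.resize(a,None,fx=3.7,fy=3.7,interpolation=cv2.INTER_CUBIC));cv2.imwrite('pics/t2z.png',cv2.resize(b,None,fx=3.6,fy=3.6,interpolation=cv2.INTER_CUBIC))
E
```

```text
t: 3.6
position: [0.5661, 0.0354, 0.136]
ee_rot: [[0.0, -1.0, -0.014], [-0.0, -0.014, 1.0], [-1.0, -0.0, -0.0]]
force: [0.8, 0.0, -0.5]
grip_width: -0.0004
t: 4.35
position: [0.5497, 0.0355, 0.1381]
ee_rot: [[0.007, -1.0, -0.014], [0.001, -0.014, 1.0], [-1.0, -0.007, 0.0]]
force: [3.9, 1.6, 8.8]
grip_width: 0.0003
t 4.35 pos [0.5497 0.0355 0.1381] box [0.0433 0.0472 0.1381] F [3.8748 1.5702 8.8105] w 0.0003008902065692898
local cm [ 0.2953  1.5358 -0.0192]
[[ 0.0067 -0.9999 -0.014 ]
 [ 0.0005 -0.014   0.9999]
 [-1.     -0.0067  0.0004]]
```

View pics/s2z.png

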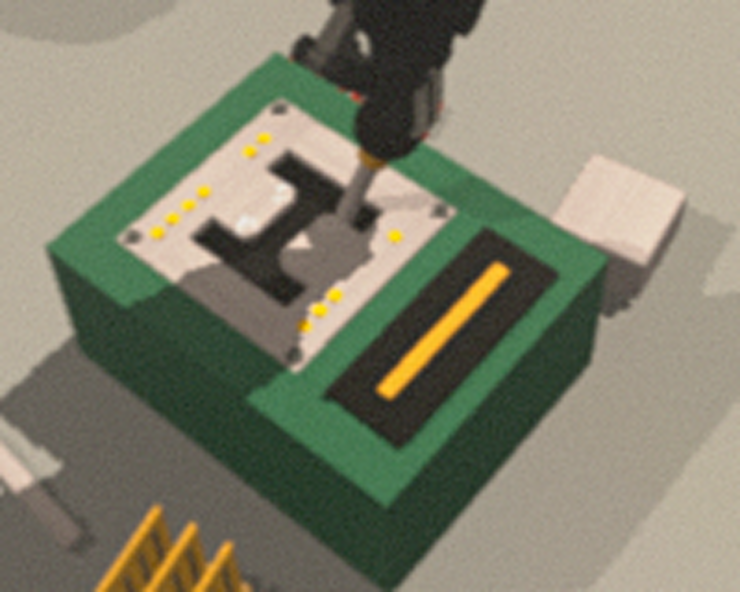

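View pics/t2z.png

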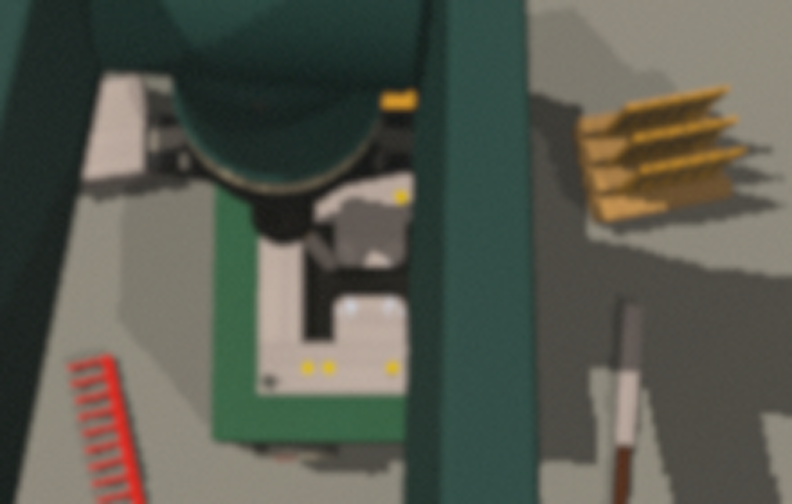

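Run:
```python
from h import *
np.set_printoptions(precision=1,suppress=True)
s=manip.state();c=manip.capture('scene');R=s['ee_rot'];p=s['position']
img=cv2.resize(c['img'][80:260,190:370],None,fx=3.3,fy=3.3,interpolation=cv2.INTER_CUBIC)
img=cv2.convertScaleAbs(img,alpha=2,beta=25)
def z(q): u=proj(c,q);return tuple(int(x) for x in ((u-[190,80]+.5)*3.3-.5))
for b,col in ((0,(0,0,255)),(-.02,(0,255,0)),(-.04,(255,0,0)),(-.073,(255,255,0))):
    for dy,dz in((.011,0),(-.011,0),(0,.014),(0,-.014)):
        cv2.circle(img,z(p+R@np.array([b,dy,dz])),3,col,-1)
cv2.imwrite('pics/d2.png',img)
```

```text
(no output)
```

View pics/d2.png

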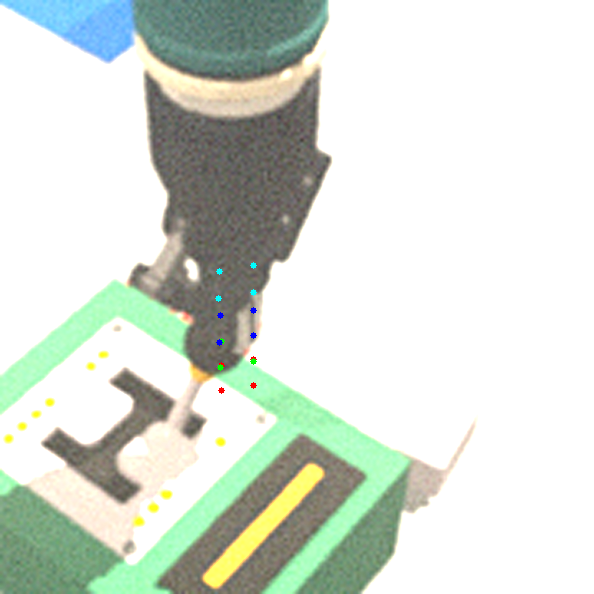

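Run:
```python
from h import *
np.set_printoptions(precision=4,suppress=True)
c=manip.capture('scene')
for h in(0,.01,.02,.03):
    for dx,dz in((0,0),(.011,-.014),(-.011,-.014),(.011,.014)):
        u=proj(c,[.5861+dx,.0394+dz,.1355+h]);print(h,dx,dz,u)
a=cv2.imread('pics/s1.png')[110:220,220:330];cv2.imwrite('pics/s1q.png',cv2.convertScaleAbs(cv2.resize(a,None,fx=5,fy=5),alpha=2,beta=20))
a=cv2.imread('pics/s1.png');s=manip.state();print(s['position'],s['force'])
```

```text
0 0 0 [279.0849 203.2032]
0 0.011 -0.014 [279.0672 211.4226]
0 -0.011 -0.014 [269.1317 204.9086]
0 0.011 0.014 [288.9752 201.5077]
0.01 0 0 [279.2637 199.6721]
0.01 0.011 -0.014 [279.2491 207.9275]
0.01 -0.011 -0.014 [269.1985 201.3858]
0.01 0.011 0.014 [289.2645 197.9687]
0.02 0 0 [279.4464 196.0604]
0.02 0.011 -0.014 [279.4351 204.3513]
0.02 -0.011 -0.014 [269.2667 197.7823]
0.02 0.011 0.014 [289.5601 194.3492]
0.03 0 0 [279.6332 192.3654]
0.03 0.011 -0.014 [279.6253 200.6909]
0.03 -0.011 -0.014 [269.3364 194.0954]
0.03 0.011 0.014 [289.8623 190.6465]
[0.5498 0.0355 0.138 ] [3.0799 2.6855 9.8268]
```

View pics/s1q.png

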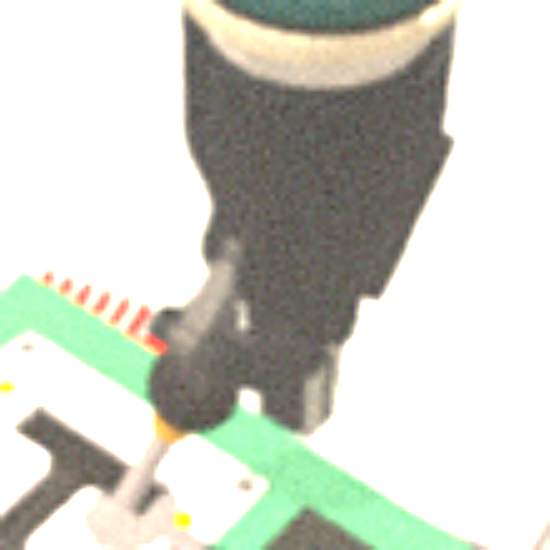

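The fingertips appear about 20 mm higher than I had assumed: in the zoom they end near (310,435), well above the projected TCP. The upward force also says they ride on the upper half of the knob. I'll back off, go lower and push again.

```bash
python3 -m handwheel '[[[-0.3,-0.8,0,0,0,0,1],[0,-1,0,0,0,0,1],[0,-1,0,0,0,0,1],[0,-1,0,0,0,0,1],[0.5,0,0,0,0,0,1],[1,0,0,0,0,0,1],[0.7,0,0,0,0,0,1],[0,0,0,0,0,0,1]]]'; python3 st.py 80 47 118;python3 - <<'E'
from h import *
c=cap('scene','s3.png')
a=c['img'][110:260,190:340];a=cv2.convertScaleAbs(cv2.resize(a,None,fx=4,fy=4,interpolation=cv2.INTER_CUBIC),alpha=2,beta=20)
s=manip.state()
for b in(0,-.02):
  for dy in(-.011,.011):
    u=proj(c,s['position']+s['ee_rot']@np.array([b,dy,0]));cv2.circle(a,tuple(int(x) for x in (u-[190,110])*4),3,(0,0,255),-1)
cv2.imwrite('pics/s3z.png',a)
E
```

```text
t: 5.55
position: [0.5834, 0.0357, 0.1158]
ee_rot: [[-0.002, -1.0, -0.014], [0.0, -0.014, 1.0], [-1.0, 0.002, 0.0]]
force: [0.1, 0.4, -0.6]
grip_width: -0.0002
t 5.55 pos [0.5834 0.0357 0.1158] box [0.0771 0.0469 0.1158] F [ 0.0576  0.3827 -0.6364] w -0.00017600833129944115
local cm [-0.2158 -0.2932  0.0087]
[[-0.0023 -0.9999 -0.0142]
 [ 0.     -0.0142  0.9999]
 [-1.      0.0023  0.    ]]
```

View pics/s3z.png

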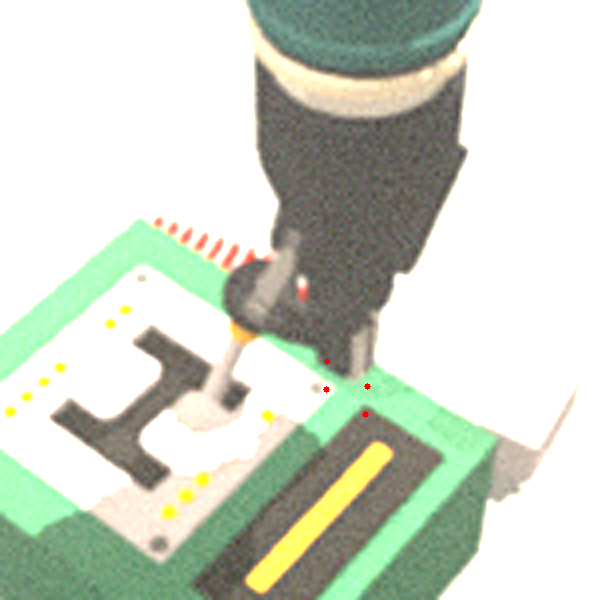

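The fingertip ends near (345,376), about 20 mm above the reported TCP, so it is at z≈0.136, which is right for the knob's equator. Pushing now.

```bash
python3 -m handwheel '[[[0,0.6,0,0,0,0,1],[0,0.6,0,0,0,0,1],[0,0.5,0,0,0,0,1],[0,0.4,0,0,0,0,1],[0,0.4,0,0,0,0,1],[0,0.4,0,0,0,0,1],[0,0.4,0,0,0,0,1],[0,0.3,0,0,0,0,1],[0,0,0,0,0,0,1]]]'; python3 st.py 28 47 118;python3 - <<'E'
from h import *
cap('scene','s4.png');cap('top','t4.png')
a=cv2.imread('pics/s4.png')[150:310,150:350];b=cv2.imread('pics/t4.png')[145:285,170:390]
cv2.imwrite('pics/s4z.png',cv2.convertScaleAbs(cv2.resize(a,None,fx=3.7,fy=3.7,interpolation=cv2.INTER_CUBIC),alpha=1.6,beta=15));cv2.imwrite('pics/t4z.png',cv2.convertScaleAbs(cv2.resize(b,None,fx=3.6,fy=3.6,interpolation=cv2.INTER_CUBIC),alpha=1.6,beta=15))
E
```

```text
t: 6.72
position: [0.5482, 0.0351, 0.1169]
ee_rot: [[-0.0, -1.0, -0.014], [-0.0, -0.014, 1.0], [-1.0, 0.0, -0.0]]
force: [1.7, 0.4, 2.0]
grip_width: 0.0
t 6.725 pos [0.5482 0.0351 0.1169] box [0.0419 0.0468 0.1169] F [1.739 0.352 1.995] w 2.3138061327035722e-05
local cm [-0.1139  1.3888  0.0154]
[[-0.0004 -0.9999 -0.0142]
 [-0.0001 -0.0142  0.9999]
 [-1.      0.0004 -0.0001]]
```

View pics/s4z.png

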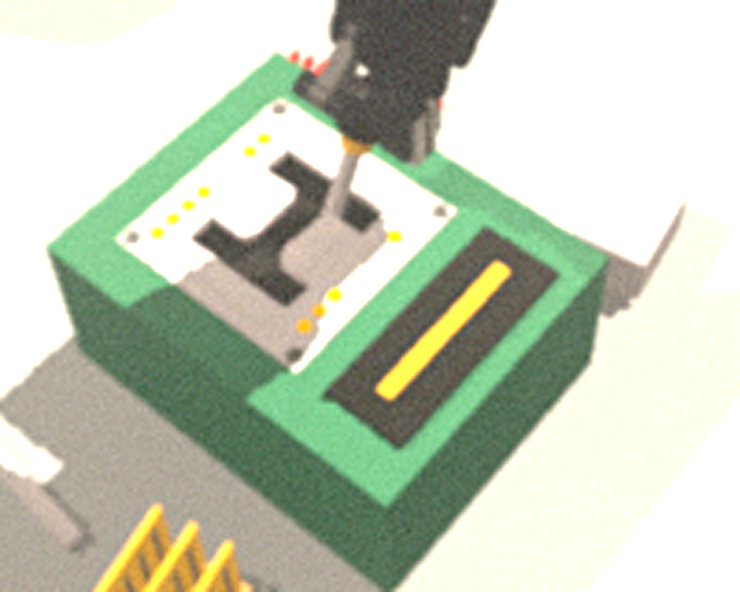

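View pics/t4z.png

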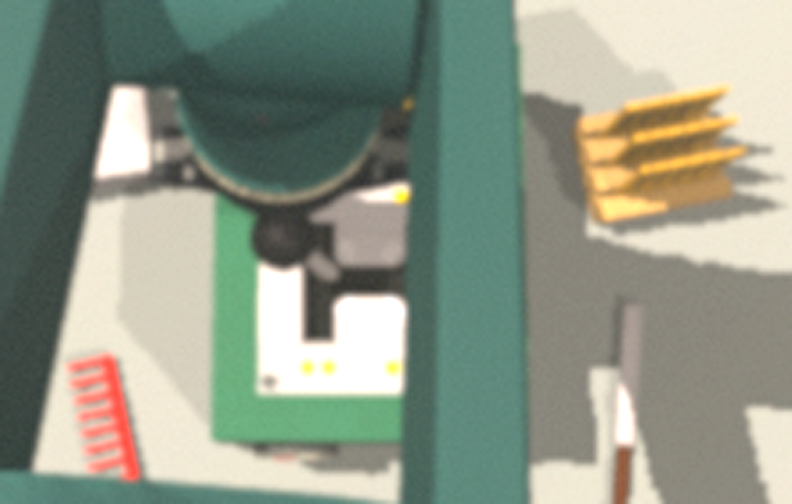

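Knob at top (282,237), moved about 20 mm back, with roughly 16 mm left to the middle channel.

```bash
python3 -m handwheel '[[[0,0.4,0,0,0,0,1],[0,0.4,0,0,0,0,1],[0,0.4,0,0,0,0,1],[0,0.3,0,0,0,0,1],[0,0,0,0,0,0,1]]]'; python3 st.py 28 47 118;cat > look.py <<'E'
from h import *
import sys
n=sys.argv[1]
np.set_printoptions(precision=4,suppress=True)
for q,(r0,r1,c0,c1),f in(('scene',(130,290,150,350),3.7),('top',(145,285,170,390),3.6)):
    c=cap(q,q[0]+n+'.png');a=c['img'][r0:r1,c0:c1]
    cv2.imwrite('pics/%s%sz.png'%(q[0],n),cv2.convertScaleAbs(cv2.resize(a,None,fx=f,fy=f,interpolation=cv2.INTER_CUBIC),alpha=1.6,beta=15))
E
python3 look.py 5
python3 - <<'E'
from h import *
t=manip.capture('top')
print([onz(t,*T((282,237)),.156),onz(t,*T((283,196)),.152)])
E
```

```text
t: 7.45
position: [0.5329, 0.0349, 0.1168]
ee_rot: [[-0.001, -1.0, -0.014], [-0.0, -0.014, 1.0], [-1.0, 0.001, -0.0]]
force: [1.4, 0.1, 1.7]
grip_width: -0.0
t 7.45 pos [0.5329 0.0349 0.1168] box [0.0266 0.0469 0.1168] F [1.4418 0.0883 1.7309] w -2.9932464033765024e-05
local cm [-0.12   -0.1403  0.0146]
[[-0.0008 -0.9999 -0.0142]
 [-0.0001 -0.0142  0.9999]
 [-1.      0.0008 -0.0001]]
[array([0.52242545, 0.03494709, 0.156     ]), array([0.54420281, 0.03489027, 0.152     ])]
```

View pics/t5z.png

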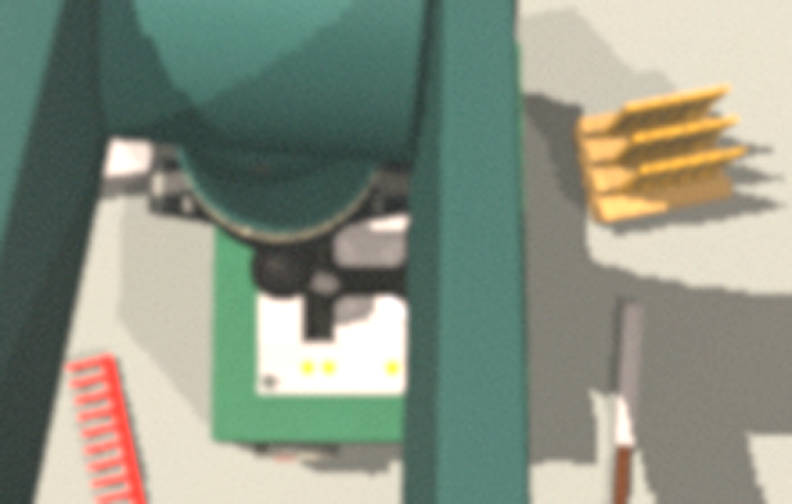

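View pics/s5z.png

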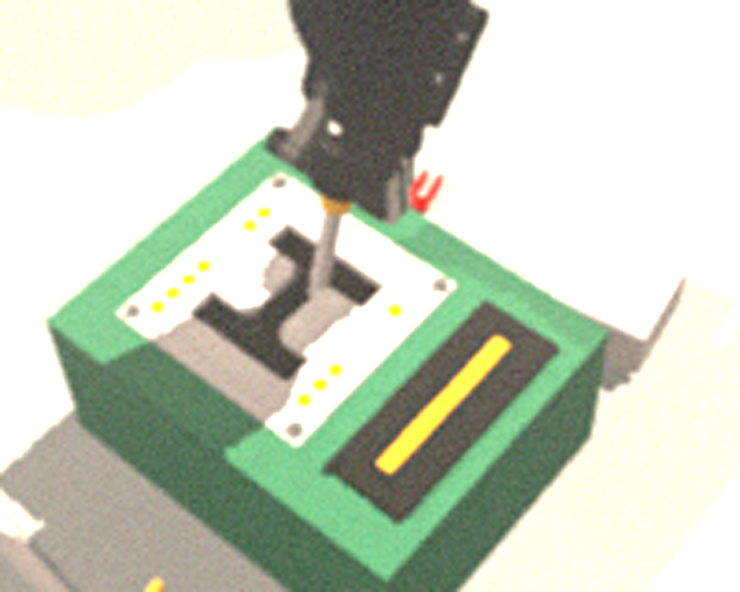

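Knob centre at top (282,267), which puts box x at about 0; the stem stands in the middle channel. I go round to the left side and yaw the tool 90° so the knuckles stay clear of the knob.

```bash
python3 -c "
from h import *
print(manip.state()['q'])"; python3 -m handwheel '[[[0,-0.7,0,0,0,0,1],[0,-1,0,0,0,0,1],[0,-1.5,0,0,0,0,1],[0,-0.3,1.5,0,0,0,1],[0,0,2.5,0,0,0,1],[0,0,2,0,0,0,1],[0,0,0,0,0,0,1]]]'; python3 st.py 0 105 120
```

```text
[-6.37818840e-02  3.60170615e-01  1.74875640e+00 -2.39028497e-04
  1.03363816e+00 -1.64870021e+00]
t: 8.48
position: [0.5674, 0.0973, 0.1168]
ee_rot: [[-0.0, -1.0, -0.017], [0.0, -0.017, 1.0], [-1.0, 0.0, 0.0]]
force: [-0.1, -0.7, -0.2]
grip_width: 0.0
t 8.475 pos [0.5674 0.0973 0.1168] box [0.0619 0.1087 0.1168] F [-0.1254 -0.7467 -0.2036] w 6.9517867669146395e-06
local cm [-0.3176  6.192  -0.3575]
[[-0.0004 -0.9999 -0.0166]
 [ 0.0001 -0.0166  0.9999]
 [-1.      0.0004  0.0001]]
```

```bash
python3 -m handwheel '[[[0,0,0,0.16,0,0,1],[0,0,0,0.18,0,0,1],[0,0,0,0.18,0,0,1],[0,0,0,0.18,0,0,1],[0,0,0,0.18,0,0,1],[0,0,0,0.18,0,0,1],[0,0,0,0.18,0,0,1],[0,0,0,0.18,0,0,1],[0,0,0,0.15,0,0,1],[0,0,0,0,0,0,1]]]'; python3 st.py 1 100 120
```

```text
t: 9.72
position: [0.5676, 0.0951, 0.1169]
ee_rot: [[-0.0, -0.016, 1.0], [-0.0, 1.0, 0.016], [-1.0, -0.0, -0.0]]
force: [0.2, 0.6, 0.6]
grip_width: 0.0002
t 9.725 pos [0.5676 0.0951 0.1169] box [0.0621 0.1066 0.1169] F [0.248  0.6286 0.5595] w 0.00021867512244776662
local cm [-0.3088 -0.643  -6.114 ]
[[-0.0002 -0.0163  0.9999]
 [-0.0004  0.9999  0.0163]
 [-1.     -0.0004 -0.0002]]
```

```bash
python3 -m handwheel '[[[-0.1,0,-1.5,0,0,0,1],[-0.1,0,-2,0,0,0,1],[-0.1,0,-1.6,0,0,0,1],[0,0,-1,0,0,0,1],[0,-1,0,0,0,0,1],[0,-0.8,0,0,0,0,1],[0,0,0,0,0,0,1]]]'; python3 st.py 1 75 120;python3 look.py 6
```

```text
t: 10.6
position: [0.5078, 0.0756, 0.1199]
ee_rot: [[0.001, -0.014, 1.0], [-0.0, 1.0, 0.014], [-1.0, -0.0, 0.001]]
force: [0.2, 0.1, 0.0]
grip_width: -0.0002
t 10.6 pos [0.5078 0.0756 0.1199] box [0.002  0.0879 0.1199] F [0.1706 0.1343 0.0115] w -0.00015333517364723837
local cm [-0.0048 -1.2907 -0.1036]
[[ 0.0006 -0.0139  0.9999]
 [-0.0002  0.9999  0.0139]
 [-1.     -0.0002  0.0006]]
```

View pics/s6z.png

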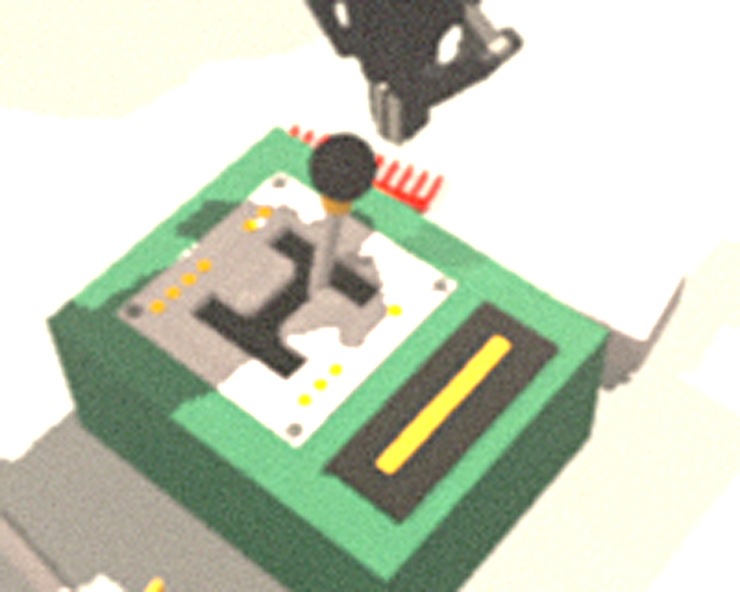

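View pics/t6z.png

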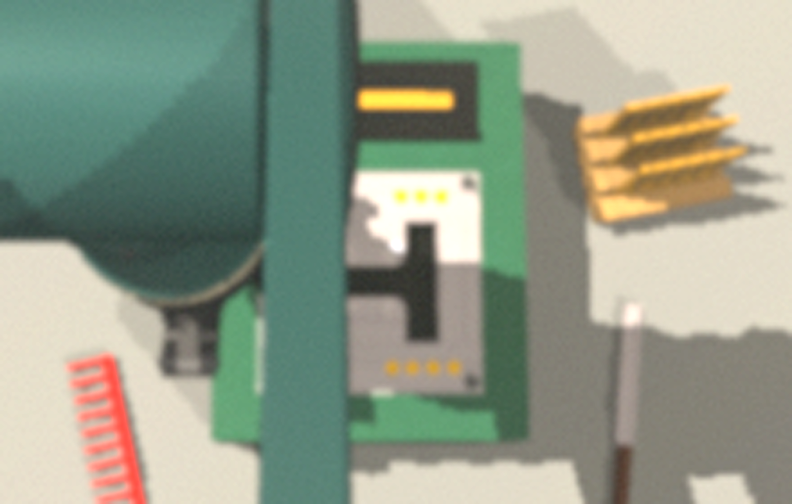

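The knob stands free at (342,168) with the fingertips to its left in the scene, and the stem is aligned with the channel. I push it across to the right.

```bash
python3 -m handwheel '[[[0,-0.6,0,0,0,0,1],[0,-0.6,0,0,0,0,1],[0,-0.5,0,0,0,0,1],[0,-0.5,0,0,0,0,1],[0,-0.5,0,0,0,0,1],[0,-0.5,0,0,0,0,1],[0,-0.5,0,0,0,0,1],[0,0,0,0,0,0,1]]]'; python3 st.py 1 -18 120;python3 look.py 7
```

```text
t: 11.7
position: [0.5074, 0.039, 0.1198]
ee_rot: [[-0.0, -0.015, 1.0], [-0.0, 1.0, 0.015], [-1.0, -0.0, -0.0]]
force: [-1.2, 2.0, 2.3]
grip_width: 0.0001
t 11.7 pos [0.5074 0.039  0.1198] box [0.0011 0.0512 0.1198] F [-1.2086  2.0187  2.2607] w 0.00010013019758429176
local cm [-0.0179 -6.9248 -0.0184]
[[-0.0004 -0.0146  0.9999]
 [-0.0004  0.9999  0.0146]
 [-1.     -0.0004 -0.0004]]
```

View pics/s7z.png

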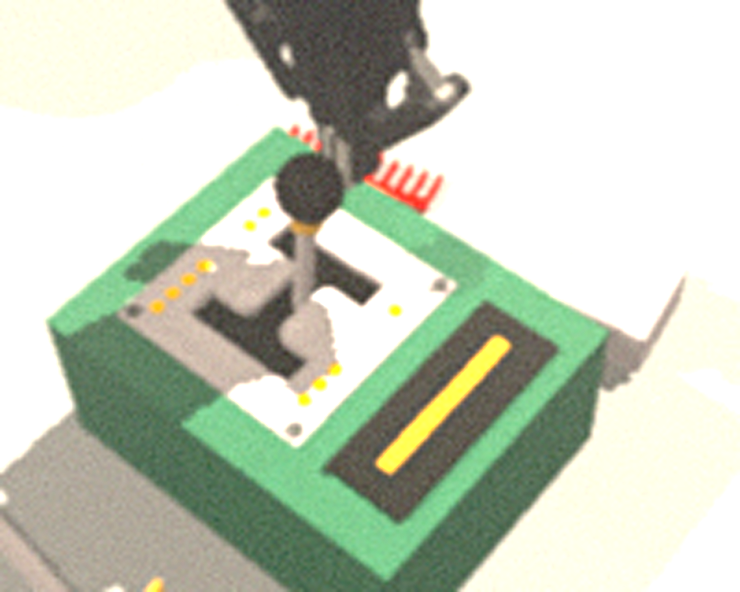

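The lever is crossing the middle channel (knob (309,188)) with about 2 N of force, so I carry on.

```bash
python3 -m handwheel '[[[0,-0.5,0,0,0,0,1],[0,-0.6,0,0,0,0,1],[0,-0.6,0,0,0,0,1],[0,-0.6,0,0,0,0,1],[0,-0.6,0,0,0,0,1],[0,-0.6,0,0,0,0,1],[0,-0.6,0,0,0,0,1],[0,-0.6,0,0,0,0,1],[0,-0.6,0,0,0,0,1],[0,-0.5,0,0,0,0,1],[0,-0.5,0,0,0,0,1],[0,0,0,0,0,0,1]]]'; python3 st.py 1 -18 120;python3 look.py 8
```

```text
t: 13.3
position: [0.5085, -0.024, 0.1199]
ee_rot: [[-0.0, -0.015, 1.0], [-0.0, 1.0, 0.015], [-1.0, -0.0, -0.0]]
force: [-0.3, 1.2, -0.5]
grip_width: -0.0001
t 13.3 pos [ 0.5085 -0.024   0.1199] box [ 0.0013 -0.0117  0.1199] F [-0.3046  1.2202 -0.4733] w -6.822454866415454e-05
local cm [-0.0138 -0.6325 -0.0345]
[[-0.0001 -0.0145  0.9999]
 [-0.0003  0.9999  0.0145]
 [-1.     -0.0003 -0.0001]]
```

View pics/s8z.png

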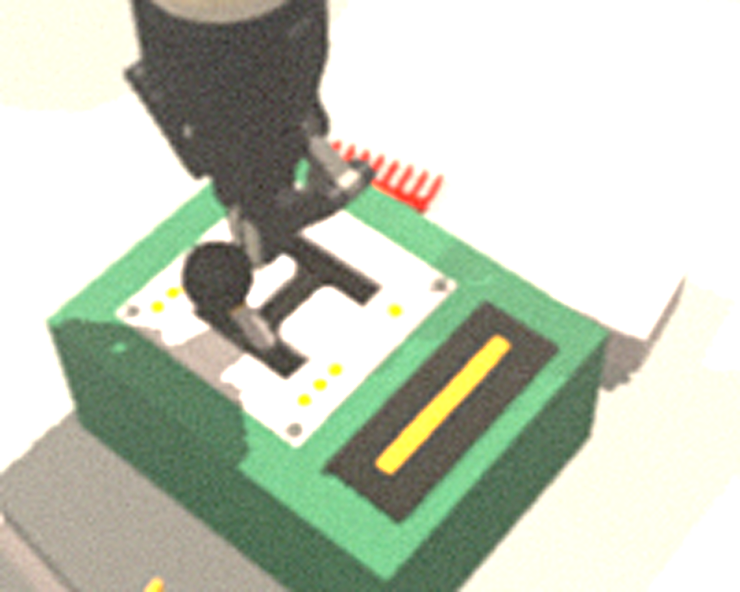

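View pics/t8z.png

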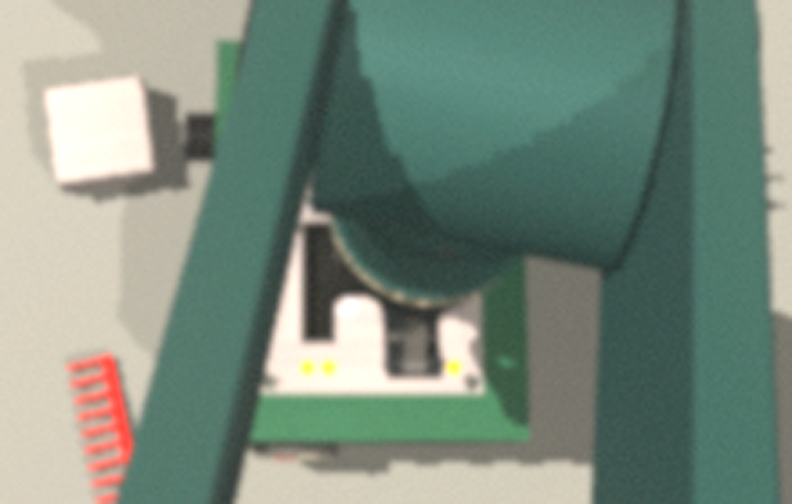

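```bash
python3 -m handwheel '[[[0,-0.3,0,0,0,0,1],[0,-0.3,0,0,0,0,1],[0,-0.2,0,0,0,0,1],[0,0,0,0,0,0,1]]]'; python3 st.py 1 -18 120;python3 look.py 9
```

```text
t: 13.9
position: [0.5087, -0.0317, 0.1199]
ee_rot: [[-0.0, -0.015, 1.0], [-0.0, 1.0, 0.015], [-1.0, -0.0, -0.0]]
force: [0.5, 1.4, -1.1]
grip_width: 0.0001
t 13.9 pos [ 0.5087 -0.0317  0.1199] box [ 0.0014 -0.0194  0.1199] F [ 0.486   1.3857 -1.0573] w 0.000125083655358474
local cm [-0.0097  0.1379 -0.0385]
[[-0.     -0.0148  0.9999]
 [-0.0001  0.9999  0.0148]
 [-1.     -0.0001 -0.    ]]
```

View pics/s9z.png

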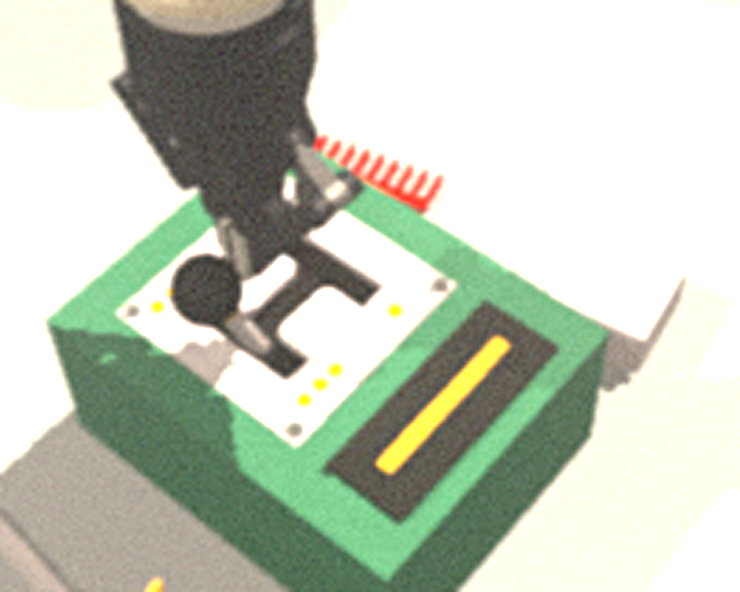

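```bash
cat > kb.py <<'E'
from h import *
import sys
np.set_printoptions(precision=4,suppress=True)
c=manip.capture('scene');u,v=map(float,sys.argv[1:3]);yaw=.014;cc,n=np.cos(yaw),np.sin(yaw)
R=np.array([[cc,-n,0],[n,cc,0],[0,0,1]]);o,d=ray(c,150+(u+.5)/3.7-.5,130+(v+.5)/3.7-.5)
o=R.T@(o-[.507,-.0123,.02]);d=R.T@d
# meet sphere radius .145 about the pivot (first hit)
b=o@d;k=o@o-.145**2;D=b*b-k
if D>0:
    for s in(-1,1):
        p=o+d*(-b+s*D**.5);print(p+[0,0,.02],'fwd',np.arctan2(p[0],p[2]),'across',np.arctan2(-p[1],p[2]))
E
python3 kb.py 206 290; python3 kb.py 217 279; python3 kb.py 309 188
```

```text
[-0.0003 -0.0481  0.1568] fwd -0.0018484778770516742 across 0.33818430388915494
[-0.1225  0.0455 -0.0429] fwd -2.045288014241583 across -2.514922443314198
[ 0.0006 -0.0415  0.1589] fwd 0.004310098692798665 across 0.2903124621490498
[-0.1208  0.0542 -0.0391] fwd -2.0260431150456153 across -2.3994001555216844
[-0.0004  0.0226  0.1632] fwd -0.0028661342449143846 across -0.15649175328380527
[-0.0916  0.1123  0.016 ] fwd -1.6138784439589946 across -1.6059534857814348
```

The knob meets the pivot sphere at across = 0.338 and forward ≈ 0, so the stem is in the right column. I go round behind it.

```bash
python3 -m handwheel '[[[0,1,0,0,0,0,1],[0,1.5,0,0,0,0,1],[0,0.5,-1.5,0,0,0,1],[0,0,-2.5,0,0,0,1],[0,0,-2,0,0,0,1],[0,0,-1,0,0,0,1],[0,0,0,0,0,0,1]]]'; python3 -m handwheel '[[[0,0,0,-0.16,0,0,1],[0,0,0,-0.18,0,0,1],[0,0,0,-0.18,0,0,1],[0,0,0,-0.18,0,0,1],[0,0,0,-0.18,0,0,1],[0,0,0,-0.18,0,0,1],[0,0,0,-0.18,0,0,1],[0,0,0,-0.18,0,0,1],[0,0,0,-0.15,0,0,1],[0,0,0,0,0,0,1]]]';python3 st.py -60 -48 118; python3 look.py 10
```

```text
t: 15.02
position: [0.4374, -0.0024, 0.12]
ee_rot: [[-0.0, -0.015, 1.0], [-0.0, 1.0, 0.015], [-1.0, -0.0, -0.0]]
force: [1.1, -0.1, 0.7]
grip_width: -0.0001
t: 16.27
position: [0.4392, -0.0027, 0.12]
ee_rot: [[0.001, -1.0, -0.013], [-0.0, -0.013, 1.0], [-1.0, -0.001, -0.0]]
force: [0.6, -0.1, 0.2]
grip_width: -0.0002
t 16.275 pos [ 0.4392 -0.0027  0.12  ] box [-0.0677  0.0106  0.12  ] F [ 0.5938 -0.1081  0.2226] w -0.0001882555332062535
local cm [ 0.2045 -0.7731 -5.8579]
[[ 0.0009 -0.9999 -0.0129]
 [-0.0003 -0.0129  0.9999]
 [-1.     -0.0009 -0.0003]]
```

View pics/s10z.png

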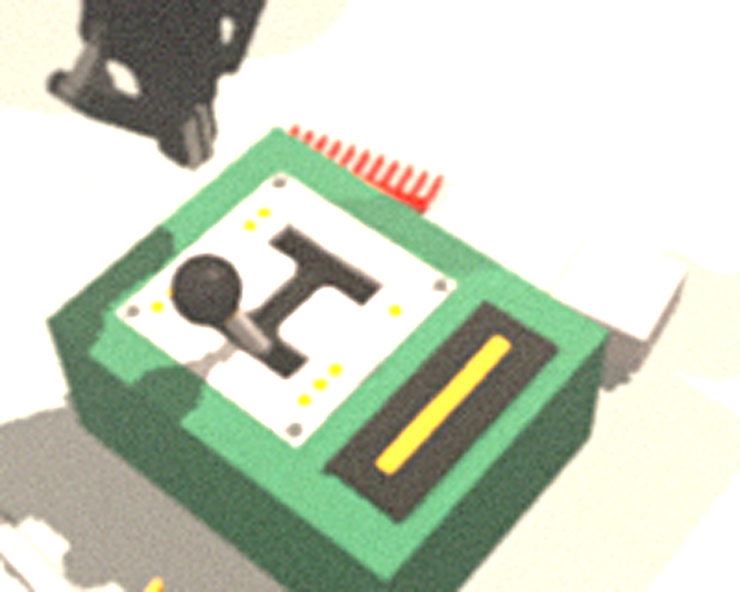

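Knob (207,290) undisturbed, fingers clear behind it. I move in line with it and push forward.

```bash
python3 -m handwheel '[[[0.1,0,-1.5,0,0,0,1],[0.1,0,-2,0,0,0,1],[0,0,-1.6,0,0,0,1],[0,0,-0.7,0,0,0,1],[0,0,0,0,0,0,1]]]';python3 -m handwheel '[[[0,-0.8,0,0,0,0,1],[0,-0.8,0,0,0,0,1],[0,-0.8,0,0,0,0,1],[0,-0.6,0,0,0,0,1],[0,-0.5,0,0,0,0,1],[0,-0.5,0,0,0,0,1],[0,-0.5,0,0,0,0,1],[0,-0.5,0,0,0,0,1],[0,-0.5,0,0,0,0,1],[0,0,0,0,0,0,1]]]';python3 st.py 18 -48 118; python3 look.py 11
```

```text
t: 17.0
position: [0.439, -0.0611, 0.1179]
ee_rot: [[-0.0, -1.0, -0.013], [0.0, -0.013, 1.0], [-1.0, 0.0, 0.0]]
force: [-0.4, 0.2, -0.1]
grip_width: 0.0004
t: 18.25
position: [0.4944, -0.0597, 0.1179]
ee_rot: [[0.0, -1.0, -0.014], [0.0, -0.014, 1.0], [-1.0, -0.0, 0.0]]
force: [-1.7, 0.1, 1.7]
grip_width: -0.0001
t 18.25 pos [ 0.4944 -0.0597  0.1179] box [-0.0133 -0.0472  0.1179] F [-1.7089  0.1198  1.6649] w -0.0001433636277145875
local cm [-0.0107 -3.1252 -0.0797]
[[ 0.0002 -0.9999 -0.0143]
 [ 0.     -0.0143  0.9999]
 [-1.     -0.0002  0.    ]]
```

View pics/s11z.png

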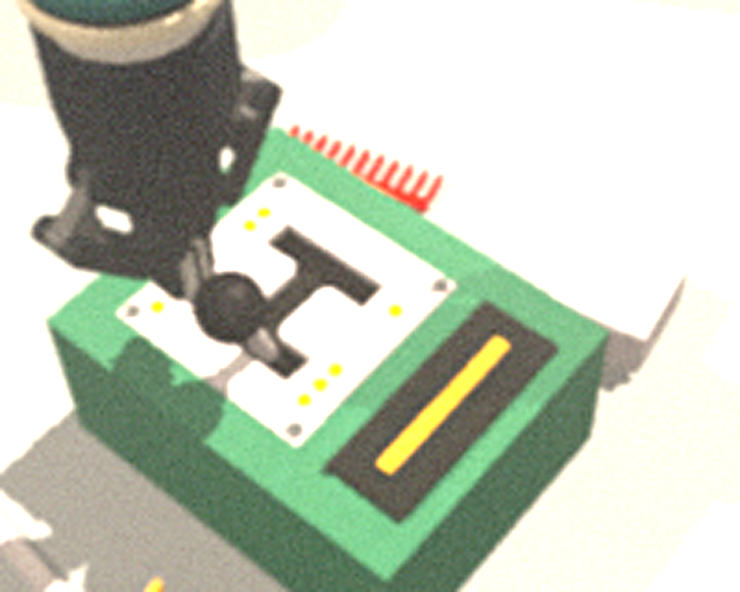

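Going forward cleanly (knob (229,307), 1.7 N). I push on to the end stop in small rows.

```bash
python3 -m handwheel '[[[0,-0.5,0,0,0,0,1],[0,-0.5,0,0,0,0,1],[0,-0.5,0,0,0,0,1],[0,-0.5,0,0,0,0,1],[0,-0.4,0,0,0,0,1],[0,-0.3,0,0,0,0,1],[0,0,0,0,0,0,1]]]';python3 st.py 18 -48 118; python3 look.py 12
```

```text
t: 19.23
position: [0.5214, -0.0595, 0.118]
ee_rot: [[0.0, -1.0, -0.014], [-0.0, -0.014, 1.0], [-1.0, -0.0, -0.0]]
force: [-1.8, -0.9, -0.8]
grip_width: -0.0001
t 19.225 pos [ 0.5214 -0.0595  0.118 ] box [ 0.0138 -0.0474  0.118 ] F [-1.8362 -0.9049 -0.7957] w -0.00010330920919669698
local cm [-0.004  -0.4249 -0.0621]
[[ 0.0004 -0.9999 -0.0142]
 [-0.0003 -0.0142  0.9999]
 [-1.     -0.0004 -0.0003]]
```

View pics/s12z.png

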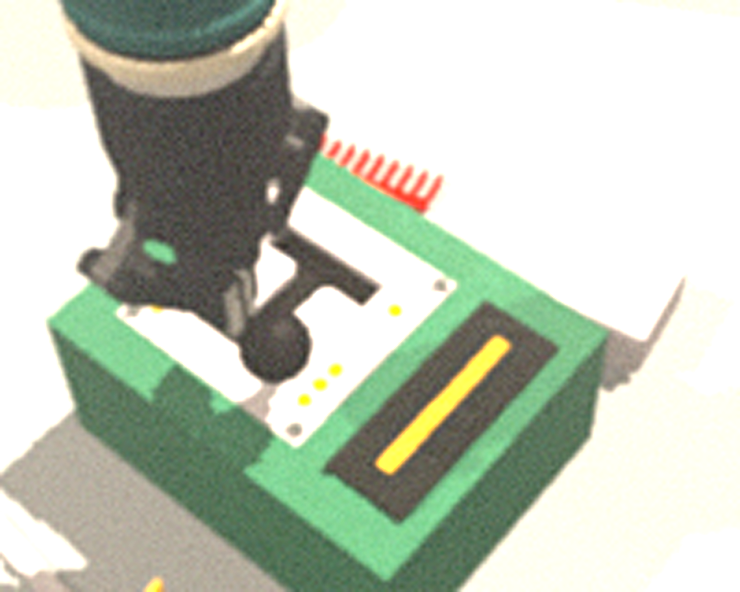

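```bash
python3 kb.py 274 347; python3 -m handwheel '[[[0,-0.2,0,0,0,0,1],[0,-0.2,0,0,0,0,1],[0,0,0,0,0,0,1]]]';python3 -m handwheel '[[[0,-0.2,0,0,0,0,1],[0,0,0,0,0,0,1]]]';python3 st.py 18 -48 118
```

```text
[ 0.0412 -0.0487  0.1502] fwd 0.30655351843089007 across 0.35820338440929805
[-0.0821  0.0593 -0.0837] fwd -2.4717651051853586 across -2.6219168138422875
t: 19.75
position: [0.525, -0.0593, 0.1178]
ee_rot: [[-0.0, -1.0, -0.014], [-0.0, -0.014, 1.0], [-1.0, 0.0, -0.0]]
force: [-1.3, -0.5, -0.6]
grip_width: -0.0
t: 20.0
position: [0.5259, -0.0592, 0.1176]
ee_rot: [[-0.002, -1.0, -0.014], [0.0, -0.014, 1.0], [-1.0, 0.002, 0.0]]
force: [-4.2, -0.0, -0.5]
grip_width: 0.0
t 20.0 pos [ 0.5259 -0.0592  0.1176] box [ 0.0183 -0.0472  0.1176] F [-4.1876 -0.0329 -0.4573] w 4.864696614424146e-05
local cm [-0.0378  0.0268 -0.0849]
[[-0.0022 -0.9999 -0.0144]
 [ 0.0001 -0.0144  0.9999]
 [-1.      0.0022  0.0001]]
```

The force is rising to 4 N and motion is lagging the command, which is the end stop. One more small push to seat it.

```bash
python3 -m handwheel '[[[0,-0.2,0,0,0,0,1],[0,0,0,0,0,0,1]]]';python3 st.py 18 -48 118; python3 -m handwheel '[[[0,-0.2,0,0,0,0,1],[0,0,0,0,0,0,1]]]'
```

```text
t: 20.25
position: [0.5265, -0.0591, 0.1174]
ee_rot: [[-0.005, -1.0, -0.014], [0.0, -0.014, 1.0], [-1.0, 0.005, 0.0]]
force: [-8.5, -1.9, 2.3]
grip_width: 0.0001
t 20.25 pos [ 0.5265 -0.0591  0.1174] box [ 0.0188 -0.0471  0.1174] F [-8.4724 -1.896   2.3036] w 5.514410927785426e-05
local cm [-0.0557  0.082  -0.0911]
[[-0.0048 -0.9999 -0.0145]
 [ 0.0001 -0.0145  0.9999]
 [-1.      0.0048  0.0002]]
t: 20.5
position: [0.5269, -0.0591, 0.1173]
ee_rot: [[-0.008, -1.0, -0.015], [0.0, -0.015, 1.0], [-1.0, 0.008, 0.0]]
force: [-11.7, -2.6, 4.7]
grip_width: -0.0004
```

At the hard stop (12 N). I back away behind it, then up and clear.

```bash
python3 -m handwheel '[[[0,0.7,0,0,0,0,1],[0,1,0,0,0,0,1],[0,2,0,0,0,0,1],[-1,2,0,0,0,0,1],[-3,1,0,0,0,0,1],[-3,1,0,0,0,0,1],[-3,1,1,0,0,0,1],[-2,1,3,0,0,0,1],[0,1,5,0,0,0,1],[0,1,5,0,0,0,1],[0,1,5,0,0,0,1],[0,0,0,0,0,0,1]]]'; python3 -m handwheel '[[[0,0,5,0,0,0,1],[0,0,5,0,0,0,1],[0,0,5,0,0,0,1],[0,0,5,0,0,0,1],[0,0,0,0,0,0,1]]]'; python3 st.py; python3 look.py 13
```

```text
t: 22.0
position: [0.4008, 0.1319, 0.2384]
ee_rot: [[0.002, -1.0, -0.019], [0.001, -0.019, 1.0], [-1.0, -0.002, 0.001]]
force: [0.0, 0.4, -0.6]
grip_width: -0.0003
t: 22.62
position: [0.3997, 0.3312, 0.238]
ee_rot: [[0.002, -1.0, -0.017], [0.002, -0.017, 1.0], [-1.0, -0.002, 0.002]]
force: [-0.2, -0.2, -0.7]
grip_width: -0.0004
t 22.625 pos [0.3997 0.3312 0.238 ] box [-0.1025  0.345   0.238 ] F [-0.2238 -0.2146 -0.7344] w -0.0004279166392358757
```

View pics/s13z.png

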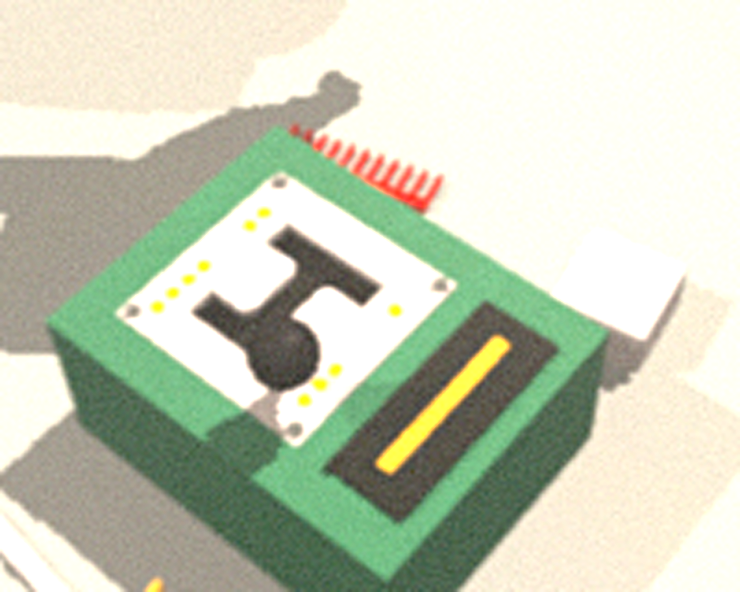

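View pics/t13z.png

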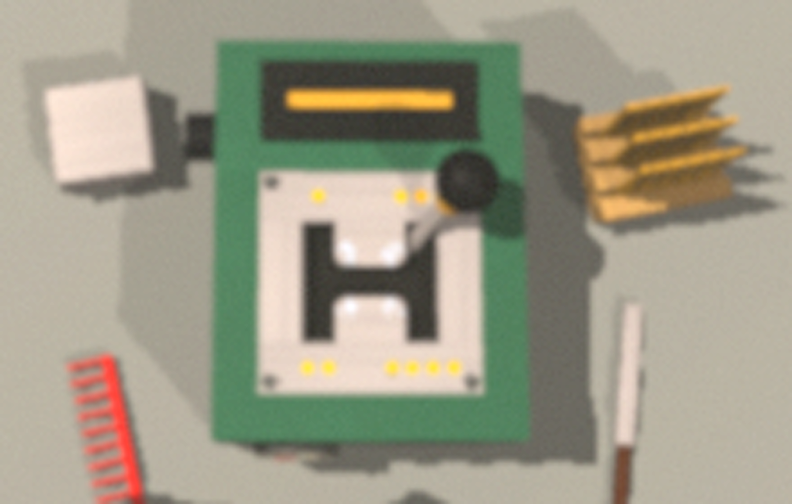

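View pics/t13.png

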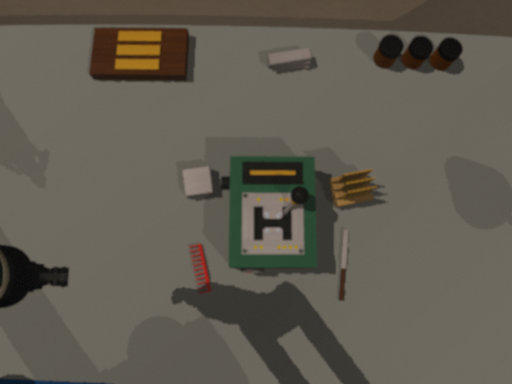

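```bash
python3 kb.py 283 354
python3 - <<'E'
from h import *
t=manip.capture('top');s=manip.capture('scene')
k,e=tri([ray(t,*T((467,182))),ray(s,150+283.5/3.7-.5,130+354.5/3.7-.5)]);d=k-[.507,-.0123,.02];x=d[0]+.014*d[1];y=d[1]-.014*d[0];print(k,e,x,y,np.arctan2(x,d[2]),np.arctan2(-y,d[2]))
a=cv2.imread('pics/t0.png') if 0 else cv2.imread('pics/top0.png');b=cv2.imread('pics/t13.png')
for n,(r0,r1,c0,c1) in dict(block=(160,205,178,222),comb=(240,298,186,214),stand=(165,210,328,388),file=(225,302,336,352)).items():
    print(n,cv2.phaseCorrelate(a[r0:r1,c0:c1].mean(2),b[r0:r1,c0:c1].mean(2)))
E
```

```text
[ 0.0461 -0.0483  0.1487] fwd 0.34368029787041904 across 0.3591152948951092
[-0.076   0.0607 -0.0875] fwd -2.5260092133055023 across -2.627515966915654
[ 0.55364337 -0.0598843   0.14853378] [np.float64(2.8636746343145155e-06), np.float64(2.8636746342004583e-06)] 0.04597719077569505 -0.04823730638901785 0.3435225008284343 0.3590239592366513
block ((0.5328407044799448, 0.471677481543761), 0.9363179987727823)
comb ((-0.27572528081282677, -1.0853167669566162), 0.4432758632758915)
stand ((0.00605473556269942, 0.532987587411295), 0.9537473398876413)
file ((0.028699229213064115, 0.00863539511604472), 0.9733945769818751)
```

```bash
python3 - <<'E'
from h import *
for f in('top0','t13'):
    a=cv2.imread('pics/%s.png'%f).astype(int)[230:310,180:220];m=(a[...,2]>1.8*a[...,1])&(a[...,2]>40);y,x=np.nonzero(m);print(f,x.mean(),y.mean(),m.sum(),y.max())
E
python3 -c "
from cell import manip
print(manip.close_job())"
```

```text
top0 21.895316804407713 38.22038567493113 363 63
t13 21.705882352941178 36.90294117647059 340 63
the job is handed in; nothing more can be done
None
```

The lever is in the third slot, against its forward stop, and the job is handed in. The shut fingertips only pushed it: back to the middle channel, across to the right, then forward. The end stop took up to 12 N, and the arm then backed clear. This took about 23 s of the 48 s allowed.

**Lever:** the last two-view check put the knob 46 mm forward and 48 mm right of the gate centre, 148.5 mm above the counter. That is forward 0.344 and across 0.359 rad, which matches fully home. The tool force was back to about zero.

**Bystanders:** the file showed no shift between the first and last top pictures, and the stand and block only about half a pixel.

**Checks that disagreed:**
- **Comb:** its image matching was poor and its mask centroid moved 1.3 pixels. The arm's shadow lay over one end and its far edge stayed on the same row, so I took it as undisturbed.
- **Fingertips:** in the pictures they ended about 20 mm above the reported TCP. The first push therefore rode on top of the knob at about 10 N downward. I backed off, went lower and repeated it.

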